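# Pull out the carton's spout and pour the steel balls into the parts tray

### The job

Pull the metal spout of the cardboard carton fully out by its tab while the carton still stands upright, then pick the carton up and tip it over the plywood tray so that all five steel balls roll out down the spout into the tray. Stand the emptied carton back upright on the bare worktop, let go of it, and leave the other loose things where they are.

Things in the scene. Friction and masses are not known exactly. Their poses are not given: they have to be found in the camera images.
- carton_mid (a point): The cardboard carton, closed on top, 120 long (x) x 56 wide (y) x 108 mm high, about 0.4 kg with stiff sides, loose on the worktop. This point is its centre, 54 mm above its underside; z is up, +x runs along its length away from the spout, so the spout is in the -x end face. Inside, five balls lie in a channel 40 mm wide whose level floor is 34 mm above the underside.
- spout (a joint): Angle of the aluminium spout, rad: 0 folded into the carton's end face, 1.2 fully out (stop). It swings out and down about its lower edge and stays where left; about 1 N at the tab. Fully out it is a 44 mm chute with side cheeks that slopes up 21 degrees from an upright carton, so nothing rolls out until the carton is tilted well past that towards the spout (45 degrees or more empties it).
- spout_hinge (a point): Middle of the spout's hinge line (its lower edge), 34 mm above the carton's underside, in the end face, 57.5 mm from the carton's centre along carton -x; the hinge line runs along the carton's y.
- spout_tab (a point): Grip point of the spout's pull tab, a fin 12 mm thick (carton y) and 22 mm deep that stands off the spout and reaches 24 mm beyond its free edge. Folded: 91 mm above the underside, 19.5 mm out from and 57 mm above the hinge; it swings with the spout on a 60 mm radius. Pinch it from above across its thickness; it turns between the fingers. Fully out this point is 20 mm ahead of and 13 mm below the lip.
- spout_lip (a point): Middle of the spout's free edge, over which the balls leave; 43.5 mm from the hinge, upper end when folded.
- tray: Open plywood parts tray fixed on the worktop, outside 150 (x) x 180 (y) x 36 mm high, walls and floor 6 mm; origin at the centre of its underside. A drill-press table stands, as high as a held carton, along the right of the worktop (y below -0.33, x over 0.5).
- star_knob_c (a point): Bystander: black star-shaped knob with threaded stud, about 42 x 40 x 56 mm, loose; its centre.
- masking_tape_c (a point): Bystander: roll of masking tape, 100 mm across, 24 mm high, lying flat, loose; its centre.
- collet_nut_c (a point): Bystander: small steel collet in its nut, 27 x 31 x 38 mm, standing loose; its centre.
- sanding_block_c (a point): Bystander: wood and cork sanding block, 59 x 112 x 34 mm, loose; its centre.
- ball0_center (a point): Centre of steel ball 1 of five, all alike, 19 mm diameter, 28 g; at first inside the carton.
- ball1_center (a point): Centre of steel ball 2 of five, all alike, 19 mm diameter, 28 g; at first inside the carton.
- ball2_center (a point): Centre of steel ball 3 of five, all alike, 19 mm diameter, 28 g; at first inside the carton.
- ball3_center (a point): Centre of steel ball 4 of five, all alike, 19 mm diameter, 28 g; at first inside the carton.
- ball4_center (a point): Centre of steel ball 5 of five, all alike, 19 mm diameter, 28 g; at first inside the carton.

How it is judged:
On the way, in this order (a step that is already met when the one before it is completed fails the run):
1. the spout is pulled out (over 0.95 rad) with the carton still upright and all balls inside it (value of joint spout above 0.95 rad and angle between carton_mid's own z axis and vertical below 0.25 rad and distance between each of ball0_center, ball1_center, ball2_center, ball3_center, ball4_center and carton_mid below 0.12 m and height (world z) of each of ball0_center, ball1_center, ball2_center, ball3_center, ball4_center above 0.03 m), for 0.2 s.
2. the carton is held up over the worktop and tipped with its spout over the tray (angle between carton_mid's own z axis and vertical above 0.3 rad and height (world z) of carton_mid above 0.08 m and horizontal distance between spout_lip and tray below 0.11 m), for 0.1 s.
3. all five balls lie in the tray (x of ball0_center in the frame of tray between -0.071 and 0.071 m and y of ball0_center in the frame of tray between -0.086 and 0.086 m and z of ball0_center in the frame of tray between 0 and 0.045 m and x of ball1_center in the frame of tray between -0.071 and 0.071 m and y of ball1_center in the frame of tray between -0.086 and 0.086 m and z of ball1_center in the frame of tray between 0 and 0.045 m and x of ball2_center in the frame of tray between -0.071 and 0.071 m and y of ball2_center in the frame of tray between -0.086 and 0.086 m and z of ball2_center in the frame of tray between 0 and 0.045 m and x of ball3_center in the frame of tray between -0.071 and 0.071 m and y of ball3_center in the frame of tray between -0.086 and 0.086 m and z of ball3_center in the frame of tray between 0 and 0.045 m and x of ball4_center in the frame of tray between -0.071 and 0.071 m and y of ball4_center in the frame of tray between -0.086 and 0.086 m and z of ball4_center in the frame of tray between 0 and 0.045 m), for 0.2 s.
At the end, for the whole second after the job is handed in: All five balls lie inside the tray; the carton stands upright (within 0.1 rad) on the worktop itself, within 5 mm of its standing height and stays so, released (all of step 3 and angle between carton_mid's own z axis and vertical below 0.1 rad and height (world z) of carton_mid between 0.048 and 0.058 m); the robot touches nothing.
It fails at once if a loose bystander is moved by more than 30 mm (distance of any of star_knob_c, masking_tape_c, collet_nut_c, sanding_block_c from where it was at the start of the episode above 0.03 m).
It also fails if it takes over 67 s, if anything falls off the work surface, if the arm or the gripper's body presses on something with over 40 N, if the wrist force passes 120 N, or if a joint passes its speed limit or range.

### The arm

A 6-joint arm with a two-finger parallel gripper is mounted at the origin on a cart in front of the work surface, level with it; the furniture and walls round the work are solid. World frame = base frame: x ahead of the robot, y to its left, z up, the work surface at z = 0. Lengths are in m, angles in rad, forces in N, time in s.
With the tool pointing down it reaches from about 0.25 to 0.775 m from the base axis. Payload 4 kg.
Tool frame: the origin (TCP) lies between the finger pads; the fingertips stand 19 mm ahead of it and the grasp point (between the pads) is the TCP; z points along the fingers, y is the line along which they close (so a half turn about z gives the same grasp; the last joint's range is limited). The gripper opens to 85 mm and grips with 20 to 120 N. Pads are 22 mm wide; open, the fingers measure 114 mm over their backs; the gripper's body (76 mm by 85 mm) begins 54 mm behind the grasp point. The pads swing forward as they close: fully open they stand 13 mm farther back than shut.
Start: joints at [-1.298, 0.087, 1.371, -0, 1.684, -0.103], TCP at [0.202, -0.512, 0.25] pointing down, gripper open.
Joint ranges: [-3.1, 3.1], [-0.76, 2.03], [0.27, 2.55], [-1.08, 4.22], [0.17, 2.65], [-2.57, 2.57]. Speed limits (rad/s): [2.79, 2.79, 3.14, 3.14, 3.14, 3.14].

### API

Orientations are given as a rotation vector (axis times angle).
In Python, from rig import robot, viewer gives the robot as it stands.
- The arm moves only by the tool drive_tool, never from a script. Its argument "series" is a list that holds one entry, the list of rows, each a list of 4 numbers: the shift along the world's x, y, z in m, then the turn about the world's z in degrees. A call has 1 to 10 rows; each row shifts and turns the commanded pose from where the row before left it; what a row does not reach is not made up. A row lasts 1/12 s, in which the tool goes at most 41.7 mm and 7.16 degrees, less where a joint would pass 70% of its speed; a pose out of reach is approached as far as the arm can. A call is refused whole if a number of a shift passes 0.0417 or a number of a turn 7.16, either way. A call with a gripper value outside its range is refused whole. "fingers" is the opening, from -1 (shut) to 1 (fully open), set as the call begins (left out, the last holds). The fingers move at their own pace and stop on an object; the grip force is fixed at half the most. Time passes only in rows, so rows that do not move let the fingers close. It gives the time, the measured TCP pose, the force, the opening and the grip force at its end, in the units of the state.
- robot.get_obs(): the state, without advancing time (a new reading comes with each control period).
- viewer.camera(name): name is "scene" or "top"; returns the picture (400x640x3 uint8, red, green, blue); there is no depth.
- viewer.camera_model(name): a dict with "mtx" (3x3 intrinsics, pixels), "dist_coeffs" ([k1, k2, p1, p2, k3] as OpenCV has them; the pictures are not rectified), "R" (3x3) and "t" (3): a world point X has camera coordinates R X + t. Camera axes: x right, y down, z forward; pixel columns grow to the right and rows downward; lengths in m; the calibration is good to about 2 mm. A picture is of the moment at which its call begins. camera_model takes no time and is no camera call.
- robot.close_job(): hands the job in; it is judged then, once.
The state is a dict: "time": time; "joint_pos": joint angles; "joint_vel": joint speeds; "joint_efforts": joint torques, N m; "eef_pos": TCP position; "tool_rot": TCP orientation; "ft_force": force on the tool from outside, world axes, zero at the start; "ft_torque": the same for the moment, N m; "opening": finger opening in m; "grasp_force": force on a finger pad.
Only numpy, scipy, OpenCV 4.12 (cv2) and the standard library are available. Lean on these libraries where they do the work, as an engineer would, in place of code of your own. Each camera call takes 0.05 s, during which the arm holds its last target. There are 200 camera calls.

## Working session

There is one attempt and no reset: what is moved stays moved. The work goes in short steps, Python scripts to look and compute and a tool call to move; the robot and the scene stay as the last step left them, time stands still between calls to the robot, and variables do not carry over. Pictures are saved under pics/ and viewed, at most 10 in all, crops included, and the job is handed in when it is done.

Besides the shell and the picture viewer there is one more tool, called after "Emit:" as a command line: name --argument value ..., lists and objects as JSON in quotes. drive_tool: Moves the arm, as the interface text tells. Its arguments: {"type":"object","properties":{"series":{"type":"array","items":{"type":"array","items":{"type":"array","items":{"type":"number"}}}},"fingers":{"type":"number"}},"required":["series"]}

```bash
mkdir -p pics
python3 - <<'E'
from rig import robot, viewer
import cv2
for n in("scene","top"):
    cv2.imwrite(f"pics/{n}0.png",cv2.resize(viewer.camera(n)[:,:,::-1],(800,500),interpolation=cv2.INTER_CUBIC))
    m=viewer.camera_model(n);print(n,m)
o=robot.get_obs();print(o)
E
```

```text
scene {'mtx': array([[452.71477473,   0.        , 314.68526343],
       [  0.        , 452.71477473, 198.16095795],
       [  0.        ,   0.        ,   1.        ]]), 'dist_coeffs': array([-0.06556288,  0.        ,  0.        ,  0.        ,  0.        ]), 'R': array([[-0.8089315 , -0.5878877 ,  0.00422888],
       [-0.45097031,  0.61588677, -0.64599479],
       [ 0.37716788, -0.52447263, -0.7633301 ]]), 't': array([0.42233536, 0.34931542, 1.07645571])}
top {'mtx': array([[376.66010348,   0.        , 322.67314992],
       [  0.        , 376.66010348, 202.62223219],
       [  0.        ,   0.        ,   1.        ]]), 'dist_coeffs': array([-0.08562127,  0.        ,  0.        ,  0.        ,  0.        ]), 'R': array([[ 7.03059620e-02, -9.97525065e-01, -9.03623389e-04],
       [-9.73633960e-01, -6.84249804e-02, -2.17611888e-01],
       [ 2.17011482e-01,  1.61792115e-02, -9.76034963e-01]]), 't': array([-0.08204716,  0.58180443,  0.86316113])}
{'time': 0.1, 'joint_pos': array([-1.29808484e+00,  8.79400660e-02,  1.37212927e+00,  1.25394635e-05,
        1.68360919e+00, -1.03102107e-01]), 'joint_vel': array([ 0.000284  , -0.00140612, -0.00335047, -0.0011732 , -0.00043655,
        0.00027855]), 'joint_efforts': array([ 2.28579192e-03, -3.53012288e+01, -3.14219570e+01, -8.21696904e-05,
        7.89876503e-03, -3.61927277e-06]), 'eef_pos': array([ 0.20175221, -0.51121474,  0.24921064]), 'tool_rot': array([-3.08424921e+00, -5.86472485e-01,  2.57854373e-04]), 'ft_force': array([-0.61839393,  0.4174636 ,  0.08464215]), 'ft_torque': array([ 0.01167169, -0.07256902,  0.04464969]), 'grasp_force': 0.0, 'opening': 0.0852438152439478}
```

View pics/scene0.png

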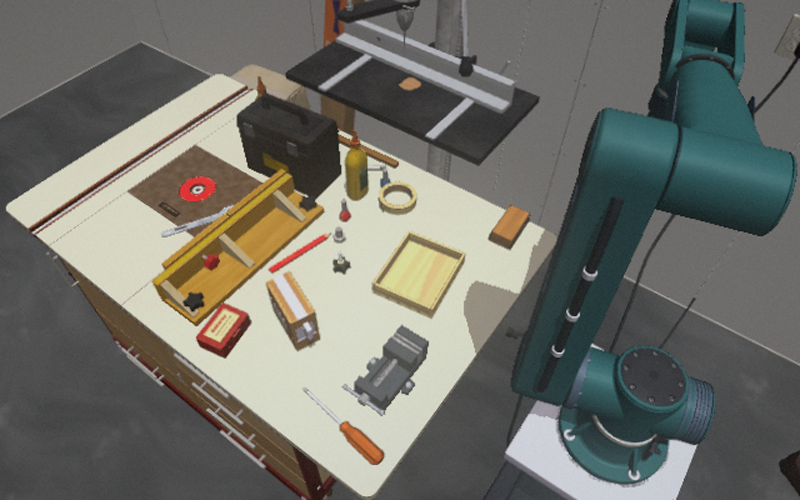

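View pics/top0.png

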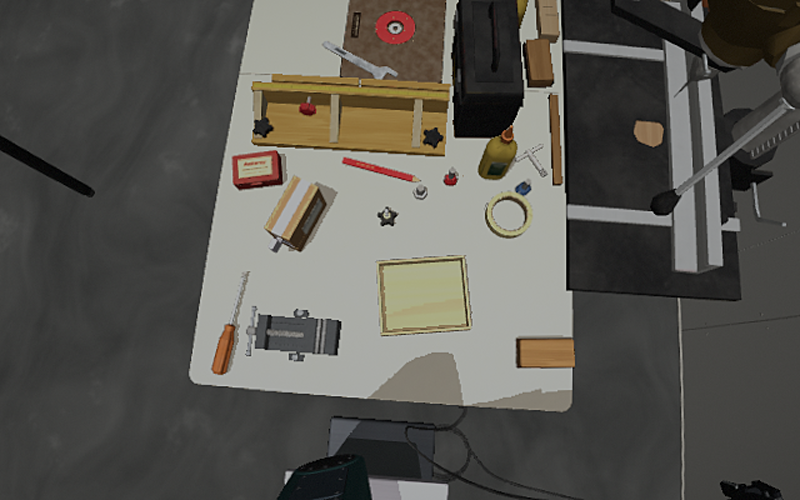

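The top view shows the carton at about (295,213), with its tab at (278,244) facing the robot and left. The tray is at (424,295), the star knob at (387,216) and the vise at (300,335). Next I'll crop in for the numbers.

```bash
cat > h.py <<'E'
import numpy as np, cv2
from rig import robot, viewer
def px2w(n,uv,z):
    m=viewer.camera_model(n);uv=np.array(uv,float).reshape(-1,1,2)
    p=cv2.undistortPoints(uv,m["mtx"],m["dist_coeffs"]).reshape(-1,2)
    R=np.array(m["R"]);c=-R.T@m["t"];d=np.c_[p,np.ones(len(p))]@R
    return c+d*((np.broadcast_to(z,len(p))-c[2])/d[:,2])[:,None]
def proj(n,X):
    m=viewer.camera_model(n)
    return cv2.projectPoints(np.array(X,float).reshape(-1,1,3),cv2.Rodrigues(np.array(m["R"]))[0],np.array(m["t"]),m["mtx"],m["dist_coeffs"])[0].reshape(-1,2)
def crop(n,x,y,w,h,s):
    return cv2.resize(viewer.camera(n)[y:y+h,x:x+w,::-1],None,fx=s,fy=s,interpolation=cv2.INTER_CUBIC)
E
python3 - <<'E'
from h import *
a=crop("top",190,130,100,80,4);b=crop("scene",200,205,100,80,4)
c=crop("top",190,130,200,160,4)[:,:,:]
c=cv2.resize(c,(400,280*1));d=cv2.resize(viewer.camera("scene")[150:350,150:400,::-1],(400,280),interpolation=cv2.INTER_CUBIC)
cv2.imwrite("pics/c1.png",np.vstack([np.hstack([a,b]),np.hstack([c,d])]))
print(px2w("top",[[340/1,236]],0)[0], px2w("top",np.array([[377,258],[466,256],[472,333],[381,335]])/1.25,.036).round(3))
E
```

```text
[ 0.51526605 -0.09086679  0.        ] [[ 0.579  0.012  0.036]
 [ 0.596 -0.168  0.036]
 [ 0.442 -0.186  0.036]
 [ 0.426 -0.008  0.036]]
```

View pics/c1.png

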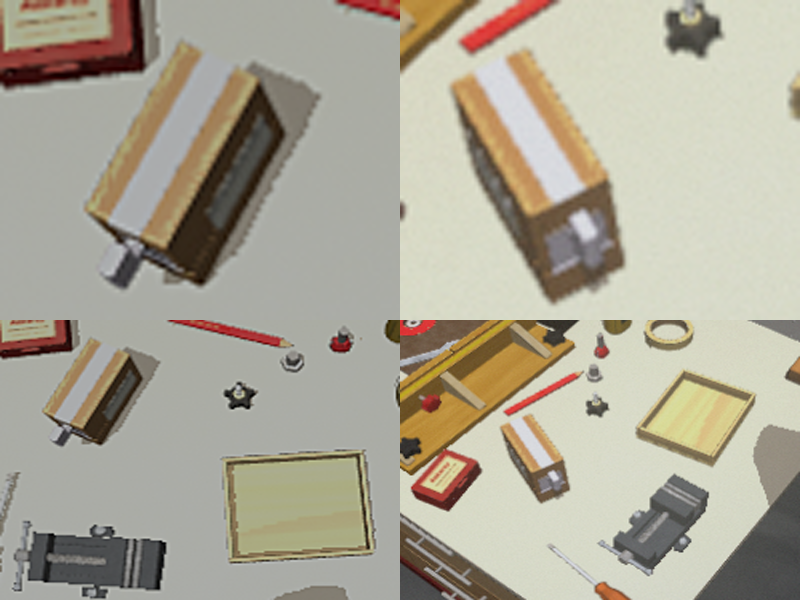

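The crops show the carton's top-face corners in the top view at (182,42), (265,82), (170,247) and (88,207). In the scene view they are at (55,85), (120,50), (207,180) and (128,220). The tab is at top-view (122,262), and the area in front of the spout is clear.

Run:
```python
from h import *
T=np.array([[182,42],[265,82],[170,247],[88,207]])/4+[190,130]-.4
S=np.array([[120,50],[55,85],[128,220],[207,180]])/4+[200,205]-.4
for n,P in(("top",T),("scene",S)):
    w=px2w(n,P,.108);print(n,w.round(4).tolist(),w.mean(0).round(4))
    s=np.linalg.norm(np.roll(w,-1,0)-w,axis=1);print(s.round(3))
    for i in range(4):
        d=np.roll(w,-1,0)[i]-w[i];print(np.degrees(np.arctan2(d[1],d[0])).round(1),end=" ")
    print()
print("knob",px2w("scene",[[(690-400)/4+200,30/4+205]],.03),px2w("top",[[387/1.25,216/1.25]],.03))
print("vise top",px2w("top",np.array([[340,320],[340,352],[318,312]])/1.25,.06))
print("nut",px2w("top",[[420/1.25,192/1.25]],.02),"redbox",px2w("top",np.array([[280,180]])/1.25,0.03))
from scipy.spatial.transform import Rotation as R
print(R.from_rotvec(robot.get_obs()["tool_rot"]).as_matrix().round(3))
```

```text
top [[0.7179, 0.1834, 0.108], [0.6953, 0.1293, 0.108], [0.5886, 0.1744, 0.108], [0.6097, 0.2269, 0.108]] [0.6529 0.1785 0.108 ]
[0.059 0.116 0.057 0.117]
-112.7 157.1 68.1 -21.9 
scene [[0.6983, 0.1381, 0.108], [0.7127, 0.1842, 0.108], [0.6045, 0.232, 0.108], [0.5849, 0.1814, 0.108]] [0.6501 0.1839 0.108 ]
[0.048 0.118 0.054 0.121]
72.7 156.1 -111.2 -20.9 
knob [[0.66078072 0.01477725 0.03      ]] [[ 0.67061387 -0.00091362  0.03      ]]
vise top [[0.44729239 0.07138276 0.06      ]
 [0.38691755 0.06559382 0.06      ]
 [0.45946932 0.11543013 0.06      ]]
nut [[ 0.73181478 -0.06626421  0.02      ]] redbox [[0.73514255 0.23354998 0.03      ]]
[[ 0.93   0.367 -0.   ]
 [ 0.367 -0.93   0.001]
 [ 0.    -0.001 -1.   ]]
```

Emit:
drive_tool --series '[[[0.0189,0.0361,0,-2.2],[0.0189,0.0361,0,-2.2],[0.0189,0.0361,0,-2.2],[0.0189,0.0361,0,-2.2],[0.0189,0.0361,0,-2.2],[0.0189,0.0361,0,-2.2],[0.0189,0.0361,0,-2.2],[0.0189,0.0361,0,-2.2],[0.0189,0.0361,0,-2.2],[0.0189,0.0361,0,-2.2]]]' --fingers 0

```text
time: 1.13
eef_pos: [0.3912, -0.1487, 0.2506]
tool_rot: [3.141, -0.016, 0.002]
ft_force: [1.0, -1.1, 0.4]
opening: 0.0426
grasp_force: 0.0
```

Emit:
drive_tool --series '[[[0.0189,0.0361,0,-2.2],[0.0189,0.0361,0,-2.2],[0.0189,0.0361,0,-2.2],[0.0189,0.0361,0,-2.2],[0.0189,0.0361,0,-2.2],[0.0189,0.0361,0,-2.2],[0.0189,0.0361,0,-2.2],[0.0189,0.0361,0,-2.2],[0.0189,0.0361,0,-2.2],[0.0189,0.0361,0,-2.2]]]'

```text
time: 1.97
eef_pos: [0.5804, 0.2124, 0.2502]
tool_rot: [3.081, -0.614, 0.0]
ft_force: [0.6, -1.0, 1.0]
opening: 0.0426
grasp_force: 0.0
```

Run:
```python
from h import *
c=np.array([.6515,.181]);a=np.radians(-22.5);u=np.array([np.cos(a),np.sin(a)]);v=np.array([-u[1],u[0]])
def P(x,y,z):return np.r_[c+u*x+v*y,z]
X=[P(-66,s,101.5) if 0 else P(-.066-.022*k,s*.006,.1) for k in(0,1) for s in(1,-1)]+[P(x*.06,y*.028,z) for x in(-1,1) for y in(-1,1) for z in(0,.108)]
im=viewer.camera("top")[:,:,::-1].copy(); im2=viewer.camera("scene")[:,:,::-1].copy()
out=[]
for n,i,(x,y) in(("top",im,(190,130)),("scene",im2,(200,205))):
    k=cv2.resize(i[y:y+80,x:x+100],None,fx=4,fy=4,interpolation=cv2.INTER_CUBIC)
    for j,p in enumerate(proj(n,X)):
        q=((p-[x,y]+.5)*4).astype(int);cv2.circle(k,tuple(map(int,q)),2,(255,255,0) if j<4 else (0,255,0),-1)
    out.append(k)
cv2.imwrite("pics/c2.png",np.hstack(out))
```

```text
(no output)
```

View pics/c2.png

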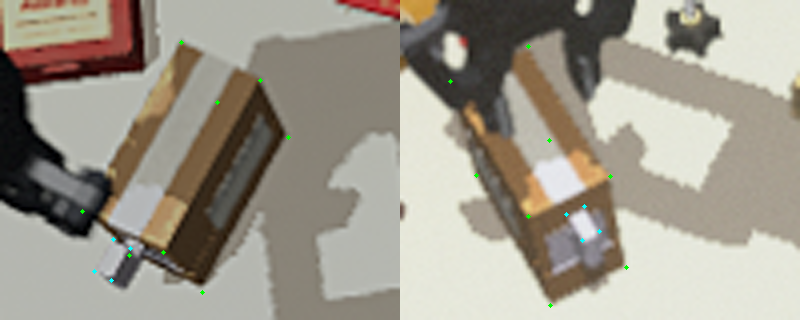

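The overlay fits to about 2 mm, with the real carton slightly toward -y. I'll correct for that, go down to the tab and pinch it.

Emit:
drive_tool --series '[[[0.0005,-0.003,-0.04,0],[0,0,-0.04,0],[0,0,-0.035,0],[0,0,-0.025,0],[0,0,-0.018,0],[0,0,0,0]]]'

```text
time: 2.57
eef_pos: [0.5767, 0.2057, 0.0864]
tool_rot: [3.076, -0.612, -0.016]
ft_force: [-2.0, 0.6, -0.7]
opening: 0.0425
grasp_force: 0.0
```

Emit:
drive_tool --series '[[[0,0,0,0],[0,0,0,0],[0,0,0,0],[0,0,0,0],[0,0,0,0]]]' --fingers -1

```text
time: 2.98
eef_pos: [0.5819, 0.2079, 0.0951]
tool_rot: [-3.079, 0.611, -0.007]
ft_force: [1.0, 0.3, 3.4]
opening: 0.0106
grasp_force: 60.2
```

Emit:
drive_tool --series '[[[-0.0038,0.0016,-0.0018,0],[-0.0038,0.0015,-0.002,0],[-0.0036,0.0015,-0.0023,0],[-0.0035,0.0014,-0.0024,0],[-0.0063,0.0026,-0.0059,0],[-0.0055,0.0023,-0.0067,0],[-0.0044,0.0018,-0.0076,0],[-0.0034,0.0014,-0.0083,0],[-0.0021,0.0009,-0.0087,0],[-0.001,0.0004,-0.0089,0]]]'

```text
time: 3.82
eef_pos: [0.5437, 0.2242, 0.0423]
tool_rot: [-3.079, 0.61, -0.006]
ft_force: [-7.0, 1.8, 13.3]
opening: 0.0112
grasp_force: 74.9
```

Emit:
drive_tool --series '[[[0,0,0,0],[0,0,0,0],[0,0,0,0]]]'

```text
time: 4.07
eef_pos: [0.5433, 0.2241, 0.0403]
tool_rot: [-3.079, 0.61, -0.003]
ft_force: [-3.2, 2.3, 7.5]
opening: 0.0109
grasp_force: 74.4
```

Run:
```python
from h import *
cv2.imwrite("pics/c3.png",np.hstack([crop("top",190,130,100,100,4),crop("scene",200,205,100,100,4)]))
```

```text
(no output)
```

View pics/c3.png

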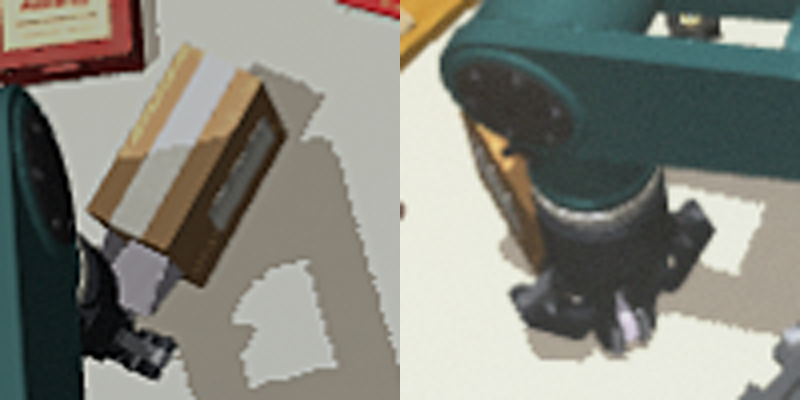

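The spout is fully out, with its chute showing at top-view crop (140,265), and the carton has hardly moved. Next I'll release it, rise and go over the carton.

Emit:
drive_tool --series '[[[0,0,0,0],[0,0,0,0],[0,0,0,0],[0,0,0.02,0],[0,0,0.04,0],[0,0,0.04,0],[0,0,0.04,0],[0,0,0.03,0]]]' --fingers 0.2

```text
time: 4.83
eef_pos: [0.5435, 0.2226, 0.2113]
tool_rot: [-3.08, 0.612, -0.005]
ft_force: [1.2, 0.2, 0.4]
opening: 0.0512
grasp_force: 0.0
```

Emit:
drive_tool --series '[[[0.03,-0.0123,0,0],[0.035,-0.0144,0,0],[0.035,-0.0144,0,0],[0.019,-0.0079,0,0],[0,0,-0.03,0],[0,0,-0.03,0],[0,0,-0.02,0],[0,0,0,0]]]' --fingers 1

```text
time: 5.5
eef_pos: [0.6586, 0.1725, 0.1197]
tool_rot: [3.076, -0.612, -0.02]
ft_force: [0.0, -0.3, -0.8]
opening: 0.0853
grasp_force: 0.0
```

Run:
```python
from h import *
cv2.imwrite("pics/c4.png",np.hstack([crop("top",190,130,100,100,4),crop("scene",200,195,100,100,4)]))
print(robot.get_obs()["eef_pos"],robot.get_obs()["opening"],robot.get_obs()["joint_pos"])
```

```text
[0.66132912 0.17342741 0.12640908] 0.08541425237828089 [ 1.73708114e-01  4.33883234e-01  1.19143759e+00 -2.74818579e-04
  1.51946596e+00  2.13693167e+00]
```

View pics/c4.png

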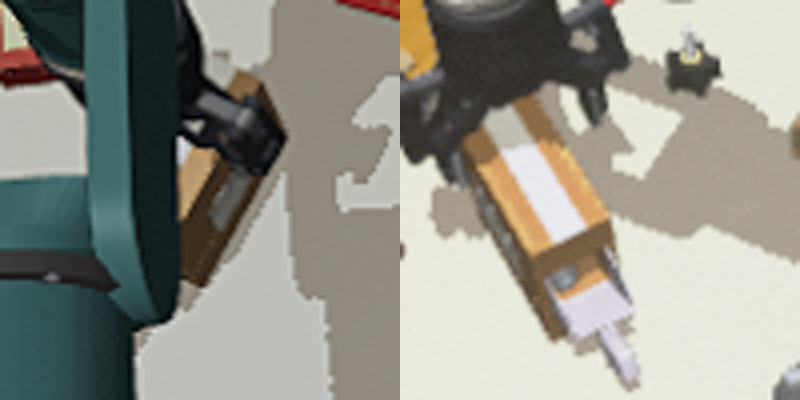

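The spout is out with a ball visible behind it, and the fingers straddle the carton. Next: down, close, and a small test lift.

Emit:
drive_tool --series '[[[0.001,0.0008,-0.02,0],[0,0,-0.02,0],[0,0,0,0],[0,0,0,0]]]'

```text
time: 5.93
eef_pos: [0.6631, 0.1747, 0.0887]
tool_rot: [3.081, -0.612, 0.0]
ft_force: [0.3, -0.0, -0.7]
opening: 0.0854
grasp_force: 0.0
```

Emit:
drive_tool --series '[[[0,0,0,0],[0,0,0,0],[0,0,0,0],[0,0,0,0],[0,0,0,0],[0,0,0,0]]]' --fingers -1

```text
time: 6.43
eef_pos: [0.6643, 0.1746, 0.0906]
tool_rot: [-3.08, 0.612, -0.007]
ft_force: [-0.5, -2.5, 6.8]
opening: 0.0551
grasp_force: 65.8
```

Emit:
drive_tool --series '[[[0,0,0.003,0],[0,0,0.003,0],[0,0,0.004,0],[0,0,0.004,0],[0,0,0.004,0],[0,0,0,0],[0,0,0,0],[0,0,0,0]]]'

```text
time: 7.1
eef_pos: [0.6629, 0.1746, 0.1055]
tool_rot: [3.081, -0.612, -0.001]
ft_force: [0.4, 0.2, -6.8]
opening: 0.0551
grasp_force: 64.6
```

Run:
```python
from h import *
cv2.imwrite("pics/c5.png",np.hstack([crop("top",190,130,100,100,4),crop("scene",200,195,100,100,4)]))
o=robot.get_obs();print(o["eef_pos"],o["opening"],o["ft_force"],o["ft_torque"])
```

```text
[0.66271821 0.17451379 0.10533113] 0.0551825339340496 [-0.06237446  0.16144619 -7.22486145] [-0.05209786 -0.05968966  0.01308639]
```

View pics/c5.png

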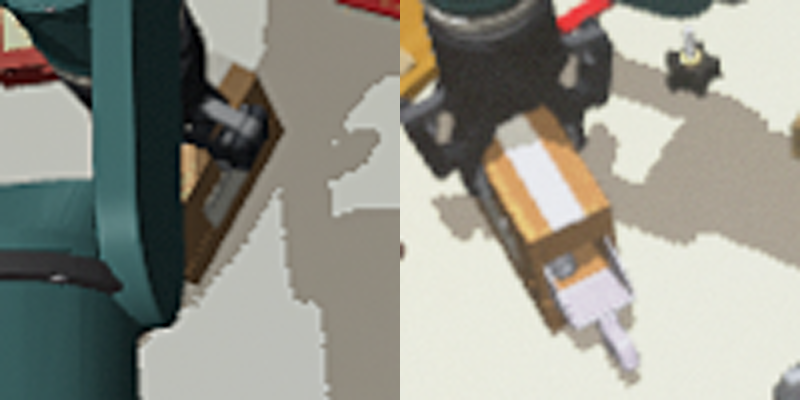

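The lift is tilting toward the spout: the front rose about 5 mm against 17 mm at the grip, so the carton pivots in the fingers. I'll set it down and regrip 16 mm nearer the spout, at the centre of mass. From there it should carry level and can be tipped by tripping it over the tray wall.

Emit:
drive_tool --series '[[[0,0,-0.005,0],[0,0,-0.005,0],[0,0,-0.004,0],[0,0,-0.003,0],[0,0,0,0],[0,0,0,0]]]'

```text
time: 7.7
eef_pos: [0.6627, 0.1746, 0.0908]
tool_rot: [3.081, -0.612, 0.0]
ft_force: [-5.1, -0.9, 3.1]
opening: 0.0549
grasp_force: 65.5
```

Emit:
drive_tool --series '[[[0,0,0,0],[0,0,0,0],[0,0,0,0],[-0.007,0.003,0,0],[-0.0078,0.0031,0,0],[0,0,0,0],[0,0,0,0]]]' --fingers 1

```text
time: 8.28
eef_pos: [0.6475, 0.1811, 0.0888]
tool_rot: [3.082, -0.611, -0.0]
ft_force: [-0.2, -0.3, 0.3]
opening: 0.0855
grasp_force: 0.0
```

Emit:
drive_tool --series '[[[0,0,0,0],[0,0,0,0],[0,0,0,0],[0,0,0,0],[0,0,0,0],[0,0,0,0]]]' --fingers -1

```text
time: 8.78
eef_pos: [0.6484, 0.1804, 0.089]
tool_rot: [3.081, -0.612, 0.001]
ft_force: [-0.5, -0.8, 1.9]
opening: 0.0549
grasp_force: 65.3
```

Emit:
drive_tool --series '[[[0,0,0.003,0],[0,0,0.003,0],[0,0,0.004,0],[0,0,0.004,0],[0,0,0.004,0],[0,0,0,0],[0,0,0,0],[0,0,0,0]]]'

```text
time: 9.45
eef_pos: [0.6481, 0.1807, 0.1067]
tool_rot: [3.081, -0.612, -0.0]
ft_force: [0.2, -0.4, -6.0]
opening: 0.0551
grasp_force: 64.6
```

Run:
```python
from h import *
cv2.imwrite("pics/c6.png",np.hstack([crop("top",190,130,100,100,4),crop("scene",200,195,100,100,4)]))
o=robot.get_obs();print(o["eef_pos"],o["opening"],o["ft_force"],o["ft_torque"])
```

```text
[0.64790911 0.18066603 0.1063715 ] 0.05520984043476909 [-0.46709515 -0.25495577 -6.86386537] [ 0.0455259   0.0132955  -0.00328129]
```

View pics/c6.png

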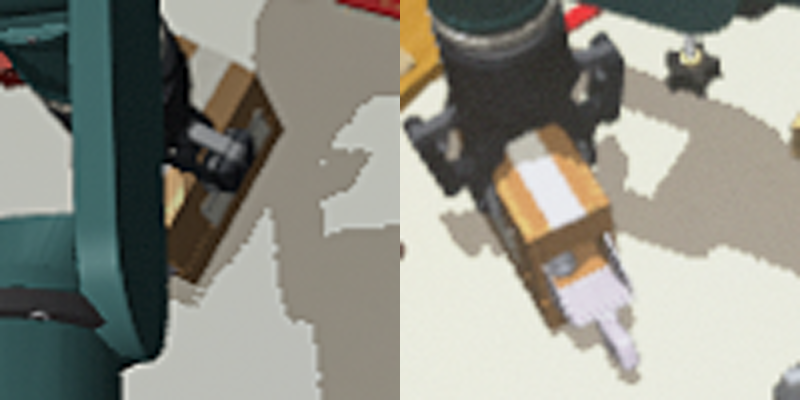

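Run:
```python
from h import *
o=robot.get_obs();tc=o["eef_pos"];a=np.radians(-22.5);u=np.array([np.cos(a),np.sin(a)]);v=np.array([-u[1],u[0]])
def pts(p,px,pz,th,L):
    r=[]
    for x,y,z in L:
        x-=px;z-=pz;X=x*np.cos(th)-z*np.sin(th);Z=x*np.sin(th)+z*np.cos(th)
        r.append(np.r_[p[:2]+u*X+v*y,p[2]+Z])
    return r
L=[(-.06,.028,.108),(-.06,-.028,.108),(-.06,.028,0),(-.06,-.028,0),(.06,-.028,.108)]
f=lambda n,X,o:((proj(n,X)-o+.5)*4+([400,0] if n=="scene" else [0,0])).round().astype(int).tolist()
c=np.r_[.6535,.1785,.0]
print("table",f("scene",pts(c,0,0,0,L),[200,195]),f("top",pts(c,0,0,0,L),[190,130]))
for d in(0,5,10,15,20):
    X=pts(tc,-.006,.089,np.radians(d),L);print(d,f("scene",X,[200,195]),f("top",X,[190,130]))
```

```text
table [[528, 252], [611, 212], [551, 341], [627, 303], [529, 82]] [[88, 209], [168, 249], [134, 253], [207, 289], [265, 78]]
0 [[525, 236], [608, 196], [548, 327], [625, 289], [526, 66]] [[79, 201], [161, 242], [127, 246], [201, 284], [261, 68]]
5 [[527, 242], [610, 202], [544, 322], [620, 284], [526, 62]] [[80, 205], [162, 246], [135, 238], [208, 274], [257, 67]]
10 [[529, 248], [611, 208], [539, 315], [615, 278], [526, 59]] [[82, 209], [163, 250], [143, 228], [216, 265], [254, 67]]
15 [[530, 253], [612, 213], [534, 308], [610, 271], [527, 57]] [[84, 212], [165, 253], [150, 218], [223, 254], [250, 68]]
20 [[531, 257], [613, 218], [529, 300], [604, 263], [528, 56]] [[86, 215], [167, 255], [157, 208], [230, 244], [245, 70]]
```

Run:
```python
import cv2,numpy as np
A=cv2.imread("pics/c4.png")
for k in("c5","c6"):
    B=cv2.imread(f"pics/{k}.png")
    for (x,y,w,h) in((515,190,100,70),(540,250,50,40),(600,330,40,55),(555,285,80,50),(535,300,30,45)):
        t=A[y:y+h,x:x+w];s=B[y-40:y+h+15,x-15:x+w+15]
        r=cv2.matchTemplate(s,t,cv2.TM_CCOEFF_NORMED);_,m,_,l=cv2.minMaxLoc(r);print(k,(x,y),l[0]-15,l[1]-40,round(m,2))
```

```text
c5 (515, 190) -1 -13 0.99
c5 (540, 250) -1 -12 0.94
c5 (600, 330) 0 -8 0.95
c5 (555, 285) 0 -11 0.97
c5 (535, 300) 0 -8 0.99
c6 (515, 190) -1 -14 0.99
c6 (540, 250) -1 -13 0.95
c6 (600, 330) 0 -9 0.94
c6 (555, 285) 0 -12 0.96
c6 (535, 300) 0 -9 0.98
```

The front-patch shifts are about -14 px against -16 px for a level carton, so the carton stayed within about 3° of level in both grips and the grip friction holds it. The +10 mm grip leaves more room for tipping under the gripper body, so I'm going back to it. Then I'll lift, turn and carry.

Emit:
drive_tool --series '[[[0,0,-0.005,0],[0,0,-0.005,0],[0,0,-0.005,0],[0,0,-0.003,0],[0,0,0,0]]]'

```text
time: 9.97
eef_pos: [0.648, 0.1807, 0.089]
tool_rot: [3.081, -0.612, -0.0]
ft_force: [-1.4, -0.9, -3.2]
opening: 0.0554
grasp_force: 65.1
```

Emit:
drive_tool --series '[[[0,0,0,0],[0,0,0,0],[0,0,0,0],[0.007,-0.003,0,0],[0.0078,-0.0031,0,0],[0,0,0,0],[0,0,0,0]]]' --fingers 1

```text
time: 10.55
eef_pos: [0.6638, 0.1741, 0.0888]
tool_rot: [-3.081, 0.613, -0.001]
ft_force: [-0.3, 1.1, -0.3]
opening: 0.0853
grasp_force: 0.0
```

Emit:
drive_tool --series '[[[0,0,0,0],[0,0,0,0],[0,0,0,0],[0,0,0,0],[0,0,0,0],[0,0,0,0]]]' --fingers -1

```text
time: 11.05
eef_pos: [0.663, 0.1745, 0.0888]
tool_rot: [3.081, -0.612, 0.0]
ft_force: [0.4, -2.0, 0.7]
opening: 0.056
grasp_force: 65.7
```

Emit:
drive_tool --series '[[[0,0,0.004,0],[0,0,0.008,0],[0,0,0.012,0],[0,0,0.014,0],[0,0,0.014,0],[0,0,0.012,0],[0,0,0.008,0],[0,0,0.003,0],[0,0,0,0]]]'

```text
time: 11.8
eef_pos: [0.6634, 0.1747, 0.1651]
tool_rot: [-3.081, 0.612, -0.003]
ft_force: [-0.2, -0.1, -6.9]
opening: 0.0556
grasp_force: 64.9
```

Run:
```python
from h import *
I=crop("scene",200,185,100,110,4);cv2.imwrite("pics/c7.png",I)
A=cv2.imread("pics/c4.png")[:,400:]
for (x,y,w,h) in((115,190,100,70),(140,250,50,40),(200,330,40,55),(155,285,80,50),(135,300,30,45)):
    t=A[y:y+h,x:x+w];r=cv2.matchTemplate(I[max(0,y-80):y+h+60,x-30:x+w+30],t,cv2.TM_CCOEFF_NORMED);_,m,_,l=cv2.minMaxLoc(r);print((x,y),l[0]-30,l[1]+max(0,y-80)-40-y,round(m,2))
o=robot.get_obs();tc=o["eef_pos"];print(tc,o["ft_force"])
a=np.radians(-22.5);u=np.array([np.cos(a),np.sin(a)]);v=np.array([-u[1],u[0]])
for d in(-5,0,5,10,15):
  th=np.radians(d);R=[]
  for x,z in((-.06,.108),(-.0575,.034),(-.118,.037)):
    X=(x-.01)*np.cos(th)-(z-.089)*np.sin(th);Z=(x-.01)*np.sin(th)+(z-.089)*np.cos(th)
    q=proj("scene",[np.r_[tc[:2]+u*X,tc[2]+Z],np.r_[np.array([.6535,.1785])+u*x,z]]);R+=((q[0]-q[1])*4).round().tolist()
  print(d,R)
```

```text
(115, 190) -15 -71 0.97
(140, 250) -14 -65 0.86
(200, 330) -13 -62 0.68
(155, 285) -13 -63 0.93
(135, 300) -15 -59 0.92
[0.66291299 0.17459619 0.16383819] [-0.03543346 -0.78906013 -5.35184862]
-5 [-18.0, -79.0, -12.0, -64.0, -11.0, -68.0]
0 [-15.0, -71.0, -14.0, -64.0, -12.0, -63.0]
5 [-13.0, -63.0, -16.0, -65.0, -14.0, -59.0]
10 [-11.0, -56.0, -19.0, -67.0, -17.0, -57.0]
15 [-10.0, -50.0, -22.0, -69.0, -20.0, -57.0]
```

The patch shifts match 0° of tilt, so the grip holds rigidly. Now I'll turn and carry to the tray's left side.

Emit:
drive_tool --series '[[[-0.004,-0.002,0,3],[-0.008,-0.0034,0,6],[-0.008,-0.0034,0,6.6],[-0.008,-0.0034,0,6.6],[-0.008,-0.0034,0,6.6],[-0.008,-0.0034,0,6.6],[-0.008,-0.0034,0,6.6],[-0.008,-0.0034,0,6.6],[-0.008,-0.0034,0,6.6],[-0.008,-0.0034,0,6.6]]]'

```text
time: 12.68
eef_pos: [0.5857, 0.1418, 0.1622]
tool_rot: [-2.955, -1.065, 0.004]
ft_force: [0.3, 0.0, -6.6]
opening: 0.0555
grasp_force: 65.0
```

Emit:
drive_tool --series '[[[-0.008,-0.0034,0,6.6],[-0.008,-0.0034,0,6.6],[-0.008,-0.0034,0,6.6],[-0.008,-0.0034,0,6.6],[-0.008,-0.0034,0,6.6],[-0.008,-0.0034,0,6.6],[-0.008,-0.0034,0,6.6],[-0.008,-0.0034,0,6.6],[-0.008,-0.0016,0,4],[0,0,0,0]]]'

```text
time: 13.52
eef_pos: [0.5127, 0.1129, 0.1625]
tool_rot: [-2.097, -2.336, 0.004]
ft_force: [-1.6, 0.1, -6.1]
opening: 0.0554
grasp_force: 65.3
```

Emit:
drive_tool --series '[[[0,0,0,0],[0,0,0,0]]]'

```text
time: 13.68
eef_pos: [0.515, 0.1133, 0.1633]
tool_rot: [-2.101, -2.335, 0.0]
ft_force: [0.2, 0.4, -6.6]
opening: 0.0554
grasp_force: 65.4
```

Run:
```python
from h import *
cv2.imwrite("pics/c8.png",np.hstack([crop("top",220,150,160,150,2.5),crop("scene",190,180,160,150,2.5)]))
```

```text
(no output)
```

View pics/c8.png

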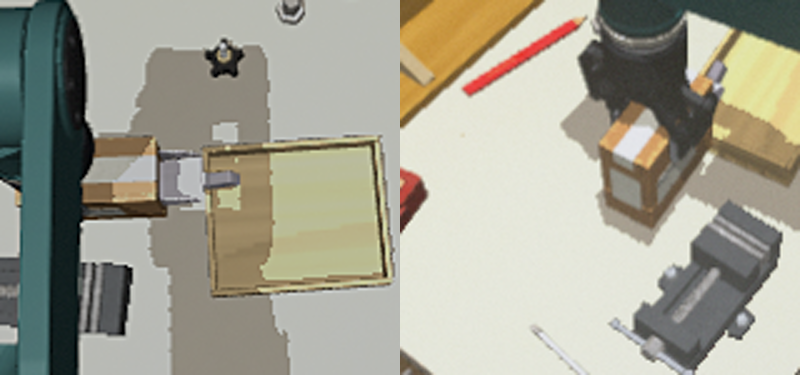

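The carton is held level with its spout lane inside the tray (image rows 155-205, tray rows 145-290). It clears the vise and the knob. Now I'll lower it and approach the wall.

Emit:
drive_tool --series '[[[-0.005,0,-0.01,0],[-0.005,0,-0.012,0],[0,0,-0.012,0],[0,0,-0.012,0],[0.0008,-0.008,0,0],[0.001,-0.01,0,0],[0.0008,-0.008,0,0],[0.0006,-0.006,0,0],[0,0,0,0]]]'

```text
time: 14.53
eef_pos: [0.5091, 0.0796, 0.1188]
tool_rot: [2.101, 2.333, 0.002]
ft_force: [0.2, 0.0, -6.3]
opening: 0.0554
grasp_force: 65.8
```

Emit:
drive_tool --series '[[[0.0003,-0.003,0,0],[0.0003,-0.003,0,0],[0.0003,-0.003,0,0],[0,0,0,0]]]'

```text
time: 14.87
eef_pos: [0.5093, 0.0747, 0.1191]
tool_rot: [-2.096, -2.336, -0.009]
ft_force: [-1.3, 6.9, -3.2]
opening: 0.0553
grasp_force: 66.2
```

Contact with the wall, at about 7 N. Starting the trip with the first 15°.

Emit:
drive_tool --series '[[[0.0004,-0.0038,0.0025,0],[0.0004,-0.0038,0.0025,0],[0.0004,-0.004,0.0023,0],[0.0004,-0.004,0.0023,0],[0.0004,-0.0042,0.002,0],[0.0004,-0.0042,0.002,0],[0,0,0,0]]]'

```text
time: 15.45
eef_pos: [0.5117, 0.0501, 0.1324]
tool_rot: [-2.097, -2.336, -0.007]
ft_force: [-1.0, 5.6, -2.8]
opening: 0.0554
grasp_force: 66.4
```

```bash
cat > tilt.py <<'E'
from h import *
import sys
cv2.imwrite(f"pics/{sys.argv[1]}.png",np.hstack([crop("top",220,150,160,150,2.5),crop("scene",190,180,160,150,2.5)]))
o=robot.get_obs();print(o["time"],o["eef_pos"].round(4),o["ft_force"].round(1),o["ft_torque"].round(2))
E
python3 tilt.py c9
python3 - <<'E'
import cv2,sys
sys.path.insert(0,'.')
from h import *
A=cv2.imread("pics/c8.png");B=cv2.imread("pics/c9.png")
# patch on tab/spout in top view & tail top corner in scene
for n,(x,y,w,h) in {"tab":(200,165,42,28),"chute":(158,148,45,58),"scene rear face":(598,130,60,85)}.items():
    t=A[y:y+h,x:x+w];m=35;s=B[max(0,y-60):y+h+60,x-60:min(800,x+w+90)]
    r=cv2.matchTemplate(s,t,cv2.TM_CCOEFF_NORMED);_,v,_,l=cv2.minMaxLoc(r);print(n,l[0]-60,l[1]+max(0,y-60)-y,round(v,2))
E
```

```text
15.55 [0.5117 0.0502 0.1324] [-0.6  5.  -3.2] [1.11 0.18 0.08]
tab 49 18 0.63
chute 24 17 0.61
scene rear face 47 -30 0.6
```

Emit:
drive_tool --series '[[[0.0005,-0.0044,0.0017,0],[0.0005,-0.0044,0.0017,0],[0.0005,-0.0045,0.0015,0],[0.0005,-0.0045,0.0014,0],[0.0005,-0.0046,0.001,0],[0.0005,-0.0046,0.001,0],[0.0005,-0.0046,0.0006,0],[0.0005,-0.0046,0.0006,0],[0,0,0,0]]]'

```text
time: 16.3
eef_pos: [0.5157, 0.0134, 0.1419]
tool_rot: [-2.098, -2.336, -0.006]
ft_force: [-0.3, 5.7, -2.5]
opening: 0.0552
grasp_force: 67.4
```

```bash
python3 tilt.py d1
```

```text
16.4 [0.5158 0.0136 0.1418] [ 0.3  5.8 -3.7] [1.33 0.08 0.05]
```

View pics/d1.png

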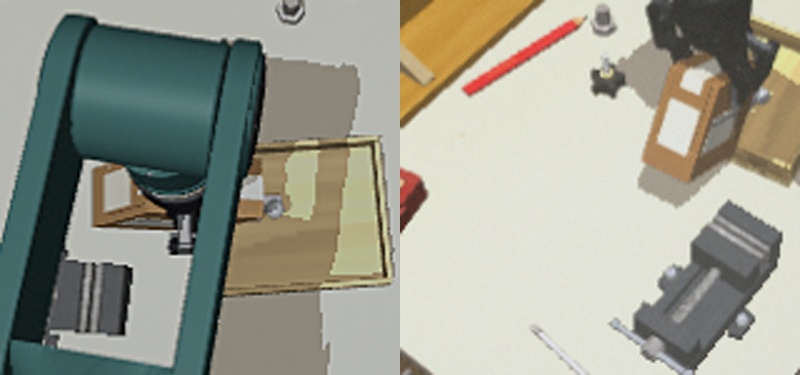

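The carton is tilted about 30-35°, and a ball is leaving over the spout at (275,207). Tipping a little further, then waiting.

Emit:
drive_tool --series '[[[0.0005,-0.0046,0.0005,0],[0.0005,-0.0046,0.0003,0],[0.0005,-0.0046,0.0002,0],[0,0,0,0],[0,0,0,0],[0,0,0,0],[0,0,0,0],[0,0,0,0],[0,0,0,0],[0,0,0,0]]]'

```text
time: 17.23
eef_pos: [0.5173, -0.0001, 0.143]
tool_rot: [-2.098, -2.338, -0.006]
ft_force: [-0.7, 5.7, -2.4]
opening: 0.0555
grasp_force: 67.7
```

Emit:
drive_tool --series '[[[0,0,0,0],[0,0,0,0],[0,0,0,0],[0,0,0,0],[0,0,0,0],[0,0,0,0],[0,0,0,0],[0,0,0,0]]]'

```text
time: 17.9
eef_pos: [0.5173, -0.0001, 0.143]
tool_rot: [-2.098, -2.338, -0.006]
ft_force: [-1.1, 5.9, -1.8]
opening: 0.0555
grasp_force: 67.7
```

```bash
python3 tilt.py d2
python3 - <<'E'
from h import *
# find greyish/bluish (ball) blobs in tray region: wood is yellow (B<<R)
for n in("top","scene"):
    I=viewer.camera(n).astype(int)
    t=proj(n,[[.579,.012,.02],[.596,-.168,.02],[.442,-.186,.02],[.426,-.008,.02]])
    M=np.zeros(I.shape[:2],np.uint8);cv2.fillConvexPoly(M,t.astype(int),1)
    g=((I[:,:,0]-I[:,:,2]<25)&(M>0)).astype(np.uint8)
    k,l,s,c=cv2.connectedComponentsWithStats(g)
    for i in range(1,k):
        if s[i,4]>5:print(n,s[i].tolist(),px2w(n,[c[i]],.0155)[0].round(3),I[l==i].mean(0).round())
E
```

```text
18.0 [ 5.173e-01 -1.000e-04  1.430e-01] [-1.1  5.4 -2.2] [1.24 0.19 0.13]
top [372, 205, 1, 7, 7] [ 0.592 -0.169  0.015] [145. 142. 131.]
top [301, 206, 35, 63, 1327] [ 0.518 -0.022  0.015] [59. 86. 85.]
top [352, 208, 6, 1, 6] [ 0.588 -0.123  0.015] [54. 46. 32.]
top [359, 208, 11, 14, 86] [ 0.573 -0.148  0.015] [121. 122. 124.]
top [373, 213, 1, 9, 9] [ 0.568 -0.172  0.015] [129. 122. 110.]
top [338, 235, 8, 7, 43] [ 0.508 -0.095  0.015] [111. 112. 114.]
top [362, 239, 8, 7, 44] [ 0.503 -0.156  0.015] [139. 140. 143.]
top [347, 249, 8, 7, 44] [ 0.474 -0.119  0.015] [ 98.  99. 101.]
top [333, 263, 44, 5, 107] [ 0.441 -0.138  0.015] [151. 149. 142.]
top [319, 267, 6, 2, 7] [ 0.431 -0.049  0.015] [99. 94. 83.]
scene [309, 186, 35, 50, 689] [ 0.554 -0.105  0.016] [90. 88. 82.]
scene [349, 201, 6, 7, 32] [ 0.502 -0.157  0.016] [164. 164. 166.]
scene [372, 205, 3, 4, 8] [ 0.447 -0.186  0.016] [221. 222. 204.]
scene [296, 215, 17, 18, 177] [ 0.57  -0.016  0.016] [224. 224. 225.]
scene [336, 214, 6, 6, 30] [ 0.506 -0.094  0.016] [130. 130. 128.]
scene [350, 214, 7, 6, 29] [ 0.473 -0.118  0.016] [121. 119. 118.]
```

All five balls show in the tray: three single blobs and one double-size blob, all agreeing between the views. Next I'll lift clear, back off toward +y and check.

Emit:
drive_tool --series '[[[0,0,0.01,0],[0,0,0.02,0],[0,0,0.025,0],[0,0.01,0.015,0],[0,0.025,0,0],[0,0.03,0,0],[0,0.03,0,0],[0,0.03,0,0],[0,0.02,0,0],[0,0,0,0]]]'

```text
time: 18.93
eef_pos: [0.517, 0.1465, 0.2128]
tool_rot: [2.094, 2.341, 0.004]
ft_force: [-0.5, -0.6, -5.5]
opening: 0.0556
grasp_force: 67.2
```

```bash
cat > look.py <<'E'
from h import *
o=robot.get_obs();print(o["time"],o["eef_pos"].round(4),o["ft_force"].round(1),o["ft_torque"].round(2),o["opening"])
I=viewer.camera("top").astype(int);t=proj("top",[[.579,.012,.02],[.596,-.168,.02],[.442,-.186,.02],[.426,-.008,.02]])
M=np.zeros(I.shape[:2],np.uint8);cv2.fillConvexPoly(M,t.astype(int),1)
k,l,s,c=cv2.connectedComponentsWithStats(((I[:,:,0]-I[:,:,2]<25)&(M>0)).astype(np.uint8))
for i in range(1,k):
    if s[i,4]>25:print(s[i].tolist(),px2w("top",[c[i]],.0155)[0].round(3))
S=viewer.camera("scene").astype(int)
# carton cardboard (brown/orange) mask in scene, left of tray: principal outline
x0,y0=220,170;C=S[y0:300,x0:345]
m=((C[:,:,0]-C[:,:,2]>35)&(C[:,:,0]>70)).astype(np.uint8)
for r in range(0,130,4):print("".join("#" if v else "." for v in m[r,::2]))
E
python3 look.py
```

```text
18.9333 [0.517  0.1465 0.2128] [-0.5 -0.6 -5.5] [-0.24 -0.02  0.  ] 0.055647210535366705
[301, 206, 33, 3, 39] [ 0.585 -0.021  0.015]
[359, 208, 11, 14, 89] [ 0.573 -0.148  0.015]
[338, 235, 8, 7, 45] [ 0.508 -0.094  0.015]
[362, 239, 8, 7, 44] [ 0.503 -0.156  0.015]
[347, 249, 8, 8, 45] [ 0.474 -0.119  0.015]
[326, 263, 51, 5, 114] [ 0.441 -0.134  0.015]
##################.............................................
##################.............................................
###############................................................
#############..................................................
##########.....................................................
#########........#.................................###.........
######.......###..................................##...........
####......#####..................................#####.#..#####
##.....######..................................################
....#####.....................................#################
.#####.......................................##################
###...................................
[... 669 characters left out ...]
............#####....####....####...........................
..............#############.#######............................
................################...............................
...................#########...................................
.......................##......................................
...............................................................
...............................................................
...............................................................
...............................................................
...............................................................
...............................................................
```

Emit:
drive_tool --series '[[[0,-0.003,-0.02,0],[0,-0.003,-0.02,0],[0,0,-0.018,0],[0,0,-0.01,0],[0,0,-0.005,0],[0,0,0,0]]]'

```text
time: 19.53
eef_pos: [0.5165, 0.1362, 0.1378]
tool_rot: [-2.1, -2.335, 0.003]
ft_force: [-1.2, -0.4, -4.2]
opening: 0.0556
grasp_force: 67.0
```

Emit:
drive_tool --series '[[[0,0.002,-0.005,0],[0,0.002,-0.005,0],[0,0.003,-0.004,0],[0,0,0,0]]]'

```text
time: 19.87
eef_pos: [0.517, 0.1448, 0.1246]
tool_rot: [-2.099, -2.338, -0.001]
ft_force: [0.4, -0.1, -4.7]
opening: 0.0551
grasp_force: 67.1
```

Emit:
drive_tool --series '[[[0,0.003,-0.004,0],[0,0.003,-0.004,0],[0,0.004,-0.004,0],[0,0,0,0]]]'

```text
time: 20.2
eef_pos: [0.5171, 0.1548, 0.1132]
tool_rot: [2.098, 2.337, 0.001]
ft_force: [-0.4, 0.6, -2.3]
opening: 0.0554
grasp_force: 67.5
```

Emit:
drive_tool --series '[[[0,0.004,-0.003,0],[0,0.005,-0.002,0],[0,0.005,-0.001,0],[0,0.005,-0.001,0],[0,0,0,0]]]'

```text
time: 20.62
eef_pos: [0.5167, 0.1736, 0.1119]
tool_rot: [2.098, 2.337, 0.0]
ft_force: [-9.9, -2.8, 22.4]
opening: 0.0554
grasp_force: 71.3
```

```bash
python3 look.py | tail -28
```

```text
######.........................................................
######.........................................................
####...........................................................
##.....####....................................................
....#####......................................................
.#####.........................................................
###............................................................
...............................................................
........................................#####..................
.......................................###############........#
........................................#######################
........................................#######################
.............................................##################
..................................................##.##########
......................................................#####.###
..........................................................###.#
.....................#####.....................................
..................#####........................................
.................####......####................................
.................####....######................................
................###############................................
................##....#########................................
...............###......####......#............................
...............##.......###......##............................
..............###......###.....####............................
..............####.....###..####...............................
..............################.................................
................###########....................................
```

```bash
cat > fit.py <<'E'
from h import *
from scipy.spatial import ConvexHull
o=robot.get_obs();tc=o["eef_pos"];print(o["time"],tc.round(4),o["ft_force"].round(1))
I=viewer.camera("scene").astype(int);x0,y0=220,190
rb=I[:,:,0]-I[:,:,2]
best=[]
w=(I[:,:,0]>0)
E=cv2.Canny(I.astype(np.uint8),40,100);D=cv2.distanceTransform(255-E,cv2.DIST_L2,3)
a=np.radians(96);u=np.array([np.cos(a),np.sin(a)]);v=np.array([-u[1],u[0]])
for d in range(-6,56,2):
  for gx in(.006,.010,.014):
    for gz in (.085,.089,.093):
      th=np.radians(d)
      def W(x,y,z):
        x-=gx;z-=gz;return np.r_[tc[:2]+u*(x*np.cos(th)-z*np.sin(th))+v*y,tc[2]+x*np.sin(th)+z*np.cos(th)]
      s=np.linspace(-1,1,20);z=np.linspace(0,.108,20)
      X=[W(.06,.028*k,0) for k in s]+[W(.06,.028*k,.108) for k in s]+[W(.06,.028,k) for k in z]+[W(.06,-.028,k) for k in z]+[W(.06*k,.028,0) for k in s]
      p=proj("scene",X).round().astype(int);p=np.clip(p,0,[639,399])
      best.append((np.minimum(D[p[:,1],p[:,0]],5).mean().round(2),d,gx,gz,round(W(-.06,0,0)[2],4)))
best.sort();print(*best[:6],sep="\n")
E
python3 fit.py
```

```text
20.7167 [0.5166 0.1735 0.1119] [-11.3  -2.8  22. ]
(np.float32(0.42), 30, 0.01, 0.093, np.float64(-0.0037))
(np.float32(0.43), 32, 0.01, 0.093, np.float64(-0.0041))
(np.float32(0.51), 34, 0.01, 0.093, np.float64(-0.0044))
(np.float32(0.57), 34, 0.014, 0.093, np.float64(-0.0066))
(np.float32(0.58), 26, 0.006, 0.093, np.float64(-0.0007))
(np.float32(0.58), 36, 0.014, 0.093, np.float64(-0.0069))
```

The edge fit gives about 31° of tilt with the corner on the table, so the carton is coming upright. I'll keep dragging along the arc.

Emit:
drive_tool --series '[[[0,0.005,-0.0005,0],[0,0.005,-0.001,0],[0,0.005,-0.0015,0],[0,0.005,-0.0015,0],[0,0,0,0]]]'

```text
time: 21.18
eef_pos: [0.5156, 0.1951, 0.1071]
tool_rot: [-2.097, -2.336, -0.002]
ft_force: [-12.2, 0.9, 22.0]
opening: 0.0553
grasp_force: 73.0
```

```bash
python3 fit.py
```

```text
21.1833 [0.5156 0.1951 0.1071] [-12.2   0.9  22. ]
(np.float32(0.29), 22, 0.01, 0.093, np.float64(-0.0053))
(np.float32(0.32), 20, 0.01, 0.093, np.float64(-0.0042))
(np.float32(0.4), 24, 0.01, 0.093, np.float64(-0.0063))
(np.float32(0.49), 20, 0.01, 0.089, np.float64(-0.0005))
(np.float32(0.53), 18, 0.01, 0.093, np.float64(-0.003))
(np.float32(0.53), 24, 0.014, 0.093, np.float64(-0.0079))
```

Emit:
drive_tool --series '[[[0,0.003,-0.002,0],[0,0.003,-0.002,0],[0,0.002,-0.002,0],[0,0.001,-0.002,0],[0,0,0,0]]]'

```text
time: 21.65
eef_pos: [0.5172, 0.2064, 0.1022]
tool_rot: [-2.097, -2.336, -0.014]
ft_force: [-12.8, 5.4, 29.0]
opening: 0.0552
grasp_force: 75.0
```

```bash
python3 fit.py; python3 -c "
from h import *
print(px2w('top',np.array([[247,272],[236,325]])/1.25,.005).round(3))"
```

```text
21.65 [0.5172 0.2064 0.1022] [-12.8   5.4  29. ]
(np.float32(0.18), 16, 0.01, 0.093, np.float64(-0.0065))
(np.float32(0.34), 18, 0.01, 0.093, np.float64(-0.0078))
(np.float32(0.38), 14, 0.01, 0.093, np.float64(-0.0049))
(np.float32(0.47), 16, 0.01, 0.089, np.float64(-0.0026))
(np.float32(0.5), 14, 0.01, 0.089, np.float64(-0.0011))
(np.float32(0.53), 12, 0.006, 0.093, np.float64(-0.0025))
[[0.536 0.285 0.005]
 [0.424 0.293 0.005]]
```

Emit:
drive_tool --series '[[[0,0.001,-0.002,0],[0,0,-0.002,0],[0,0,-0.002,0],[0,0,-0.002,0],[0,0,0,0]]]'

```text
time: 22.12
eef_pos: [0.5184, 0.2115, 0.0988]
tool_rot: [-2.095, -2.334, -0.03]
ft_force: [-15.8, 14.2, 42.3]
opening: 0.0557
grasp_force: 77.8
```

```bash
python3 fit.py
```

```text
22.1167 [0.5184 0.2115 0.0988] [-15.8  14.2  42.3]
(np.float32(0.29), 12, 0.01, 0.093, np.float64(-0.0067))
(np.float32(0.29), 14, 0.01, 0.089, np.float64(-0.0045))
(np.float32(0.33), 14, 0.01, 0.093, np.float64(-0.0084))
(np.float32(0.37), 12, 0.01, 0.089, np.float64(-0.0028))
(np.float32(0.52), 4, 0.014, 0.085, np.float64(0.0088))
(np.float32(0.53), 10, 0.006, 0.089, np.float64(-0.0003))
```

About 12° is left, so I'll relieve the pressure and release it; the carton will settle upright on its own.

Emit:
drive_tool --series '[[[0,0,0.003,0],[0,0,0.003,0],[0,0,0,0]]]'

```text
time: 22.42
eef_pos: [0.5197, 0.2085, 0.0989]
tool_rot: [2.098, 2.338, 0.025]
ft_force: [-3.5, 8.4, 18.7]
opening: 0.0554
grasp_force: 74.6
```

Emit:
drive_tool --series '[[[0,0,0,0],[0,0,0,0],[0,0,0,0],[0,0,0,0],[0,0,0,0],[0,0,0,0]]]' --fingers 1

```text
time: 22.92
eef_pos: [0.5167, 0.2029, 0.0906]
tool_rot: [-2.1, -2.336, 0.002]
ft_force: [-0.6, 0.3, 0.4]
opening: 0.0851
grasp_force: 0.0
```

Emit:
drive_tool --series '[[[0,0,0.01,0],[0,0,0.025,0],[0,0,0.035,0],[0,0,0.04,0],[0,0,0.04,0],[0,0,0.02,0],[-0.04,0,0,0],[-0.04,0,0,0],[-0.04,0,0,0],[0,0,0,0]]]'

```text
time: 23.75
eef_pos: [0.391, 0.2029, 0.2616]
tool_rot: [-2.095, -2.338, 0.003]
ft_force: [-0.1, 0.1, -0.7]
opening: 0.0855
grasp_force: 0.0
```

Emit:
drive_tool --series '[[[-0.01,-0.04,0,0],[-0.01,-0.04,0,0],[-0.01,-0.04,0,0],[-0.01,-0.04,0,0],[0,-0.04,0,0],[0,-0.04,0,0],[0,-0.04,0,0],[0,0,0,0]]]'

```text
time: 24.42
eef_pos: [0.3564, -0.0836, 0.262]
tool_rot: [2.111, 2.322, -0.005]
ft_force: [-0.1, 0.7, 0.1]
opening: 0.0858
grasp_force: 0.0
```

```bash
python3 look.py
cat > fit2.py <<'E'
from h import *
from scipy.optimize import differential_evolution as DE
P=[]
for n in("scene","top"):
    I=viewer.camera(n);E=cv2.Canny(I,40,100);P.append((n,cv2.distanceTransform(255-E,cv2.DIST_L2,3)))
s=np.linspace(-1,1,25)
def c(q,every=0):
    x,y,ya,th,z=q;r=[]
    a=np.radians(ya);t=np.radians(th);u=np.array([np.cos(a),np.sin(a)]);v=np.array([-u[1],u[0]])
    def W(X,Y,Z):return np.r_[np.array([x,y])+u*(X*np.cos(t)-Z*np.sin(t))+v*Y,z+X*np.sin(t)+Z*np.cos(t)]
    sc=[W(.06,.028*k,h) for k in s for h in(-.054,.054)]+[W(.06,w,.054*k) for k in s for w in(-.028,.028)]+[W(.06*k,.028,h) for k in s for h in(-.054,.054)]+[W(.06*k,-.028,.054) for k in s]
    tp=[W(.06*k,w,.054) for k in s for w in(-.028,.028)]+[W(e,.028*k,.054) for k in s for e in(-.06,.06)]
    for (n,D),X in zip(P,(sc,tp)):
        p=np.clip(proj(n,X).round().astype(int),0,[639,399]);r.append(np.minimum(D[p[:,1],p[:,0]],5).mean())
    return r if every else sum(r)
R=DE(c,[(.48,.56),(.15,.26),(86,106),(-10,95) if 0 else (-8,25),(.045,.075)],seed=1,maxiter=60,popsize=12)
print(R.x.round(4),c(R.x,1))
E
python3 fit2.py
```

```text
24.4167 [ 0.3564 -0.0836  0.262 ] [-0.1  0.7  0.1] [0.06 0.05 0.03] 0.08578368589464896
[301, 206, 33, 3, 41] [ 0.585 -0.022  0.015]
[358, 208, 17, 53, 137] [ 0.552 -0.156  0.015]
[338, 235, 8, 7, 47] [ 0.508 -0.094  0.015]
[362, 239, 8, 7, 45] [ 0.503 -0.156  0.015]
[347, 249, 8, 7, 44] [ 0.474 -0.119  0.015]
[304, 256, 73, 13, 410] [ 0.441 -0.073  0.015]
###################........###.................######..........
##################........####.................................
###############................................................
#############..................................................
##########...........................................###.......
#########........####...............................#.#######..
######.......######...............................##........###
####......#####..................................####..#..#####
##.....######..................................################
....#####.....................................#################
.#####....................##.................##################
###..................................
[... 1318 characters left out ...]
##...######.........................................Traceback (most recent call last):
  File "fit2.py", line 16, in <module>
    R=DE(c,[(.48,.56),(.15,.26),(86,106),(-10,95) if 0 else (-8,25),(.045,.075)],seed=1,maxiter=60,popsize=12)
    return fun(*args, **kwargs)
    ret = solver.solve()
    next(self)
    ~~~~^^^^^^
    energy = self.func(parameters)
    return self.f(x, *self.args)
           ~~~~~~^^^^^^^^^^^^^^^
  File "fit2.py", line 14, in c
    p=np.clip(proj(n,X).round().astype(int),0,[639,399]);r.append(np.minimum(D[p[:,1],p[:,0]],5).mean())
              ~~~~^^^^^
  File "h.py", line 9, in proj
    m=viewer.camera_model(n)
ValueError: time passes only in moves, steps and waits
```

```bash
sed -i 's/^def px2w/from functools import lru_cache\nviewer_cm=lru_cache(None)(lambda n: viewer.camera_model(n))\ndef px2w/; s/m=viewer.camera_model(n)/m=viewer_cm(n)/' h.py && timeout 120 python3 fit2.py
```

```text
[5.20900e-01 2.20000e-01 9.64887e+01 1.87200e-01 4.52000e-02] [np.float32(0.32762915), np.float32(0.585429)]
```

```bash
sed -i 's/^R=DE.*/for zb,tb in(((.053,.055),(-.5,.5)),((.03,.075),(-12,30)),((.03,.07),(-95,95))):\n  R=DE(c,[(.46,.58),(.12,.28),(84,108),tb,zb],seed=2,maxiter=60,popsize=12)\n  print(R.x.round(4),R.fun,c(R.x,1))/; $d' fit2.py && timeout 300 python3 fit2.py
```

```text
[ 5.17600e-01  2.21700e-01  9.47405e+01 -4.14200e-01  5.33000e-02] 0.9061365127563477 [np.float32(0.37674347), np.float32(0.529393)]
[ 5.17700e-01  2.21200e-01  9.46966e+01 -7.60500e-01  5.31000e-02] 0.9336227178573608 [np.float32(0.38765773), np.float32(0.545965)]
[5.20700e-01 2.20100e-01 9.61318e+01 5.87700e-01 4.44000e-02] 0.8974591493606567 [np.float32(0.31743714), np.float32(0.58002204)]
```

```bash
python3 -c "
from rig import robot
print(robot.close_job())"
```

```text
the job is handed in; nothing more can be done
None
```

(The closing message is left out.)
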